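Sort the watchmaker's supplies into their trays

ROBOT

A 7-joint arm with a two-finger parallel gripper is mounted at the origin on a cart in front of the work surface, level with it; the furniture and walls round the work are solid. World frame = base frame: x ahead of the robot, y to its left, z up, the work surface at z = 0. Lengths are in m, angles in rad, forces in N, time in s.
With the tool pointing down it reaches from about 0.4 to 0.85 m from the base axis. Payload 10.4 kg.
Tool frame: the origin (TCP) lies on the centre line of the jaws, within the pads' length; the fingertips stand 14 mm ahead of it and the grasp point (between the pads) lies 5 mm behind it (manip.tip_reach is the distance from the TCP to the fingertips, in m); z points along the fingers, y is the line along which they close (so a half turn about z gives the same grasp; the last joint's range is limited). The gripper opens to 85 mm and grips with 20 to 120 N. Pads are 22 mm wide; open, the fingers measure 114 mm over their backs; the gripper's body (76 mm by 85 mm) begins 54 mm behind the grasp point. The pads swing forward as they close: fully open they stand 13 mm farther back than shut.
Start: joints at [-1.303, 0.332, -0.065, 1.46, 0.022, 1.35, -0.088], TCP at [0.179, 0.599, 0.211] pointing down, gripper open.
Joint ranges: [-2.6, 2.6], [-0.5, 2.12], [-1.47, 1.34], [0.16, 2.42], [-1.27, 4.41], [0.06, 2.06], [-2.6, 2.6]. Speed limits (rad/s): [2.22, 2.22, 2.79, 2.79, 3.14, 3.14, 3.14].

INTERFACE

Orientations are given as a unit quaternion [x, y, z, w].
In Python, from workcell import manip gives the robot as it stands.
- The arm moves only by the shell command python3 -m pendant 'ROWS' [FORCE]. ROWS is JSON, a list of rows, each a list of 7 numbers: the shift along the tool's x, y, z in units of 50 mm (1.0 is 50 mm), then the turn, a rotation vector about the tool's x, y, z in units of 8 degrees (1.0 is 8 degrees), then the opening, from -1 (shut) to 1 (fully open), so that 0 is half open. In form: [[dx, dy, dz, ax, ay, az, jaw], ...]. A call has exactly 10 rows; each row is the pose to reach, as a shift and turn from the pose commanded when the call began, along the tool's axes at that moment; what a row does not reach only later rows make up. A row lasts 1/8 s, in which the tool goes at most 62.5 mm and 10.7 degrees, less where a joint would pass 70% of its speed; a pose out of reach is approached as far as the arm can. A call with a gripper value outside its range is refused whole. The fingers move at their own pace and stop on an object; FORCE is the grip in N (left out, the last holds). Time passes only in rows, so rows that repeat a pose let the fingers close, or fill a call up. It gives the time, the measured TCP pose, the force, the opening and the grip force at its end, in the units of the state.
- manip.get_obs(): the state, without advancing time (a new reading comes with each control period).
- manip.camera(name): name is "side" or "top"; returns (picture, depth): 420x560x3 uint8, red, green, blue; 420x560 float32, m along the optical axis (not along the pixel's ray), 0 where there is no reading.
- manip.get_calibration(name): a dict with "fx", "fy", "cx", "cy" (pixels), "xyz" and "orientation" of the camera in the world. Camera axes: x right, y up, looking along -z (the intrinsics and any distortion apply to the point x, -y, -z); pixel columns grow to the right and rows downward; lengths in m; the calibration is good to about 2 mm. A picture is of the moment at which its call begins. get_calibration takes no time and is no camera call.
- manip.hand_in(): hands the job in; it is judged then, once.
Trained networks look in the newest picture that a camera, given by its name, has taken for a name from the list of things; names that differ only in an ending like _2 or _b are one class to them, and where a whole thing is asked for, a point or a joint stands for the part that bears it (a point fixed in the world has none). Each returns a list of dicts, best first, with "p" (0 to 1); they miss things now and then, are a little off and sometimes report something else, mostly with a low value. They report only what shows in the picture. A call takes as long as a camera call.
- manip.find_in(thing, camera): "box" ([left, top, right, bottom] in pixels, round what is visible of it).
- manip.trace(thing, camera): "pixels" (420x560 bool, what is visible of it) and "box" ([left, top, right, bottom] in pixels, round what is visible of it).
- manip.tip_of(thing, camera): "pixel" ([column, row] in pixels: a listed point, or the origin of a listed thing).
The state is a dict: "clock": time; "joint_pos": joint angles; "joint_velocities": joint speeds; "tau": joint torques, N m; "position": TCP position; "ee_rot": TCP orientation; "ft_force": force on the tool from outside, world axes, zero at the start; "torque": the same for the moment, N m; "grip_width": opening from 0.0 (shut) to 1.0 (fully open); "grasp_force": force on a finger pad.
Only numpy, scipy, OpenCV 4.12 (cv2) and the standard library are available. Lean on these libraries where they do the work, as an engineer would, in place of code of your own. Each camera call takes 0.05 s, during which the arm holds its last target. There are 200 camera calls.

TASK

Sort the five loose supplies along the front of the bench into the three trays: the two oil cups (yellow lid, blue lid) into the green tray, the two small bottles (amber with black cap, cream with red cap) into the red tray, and the steel holder block into the black tray. Put only one thing in a bay, and leave each standing upright and flat on the floor of its bay. Leave the black loupe and the white jar where they are.

Things in the scene. Friction and masses are not known exactly. Their poses are not given: they have to be found in the camera images.
- cup_yellow_center (a point): small squat oil cup of mottled stone with a bright yellow lid with a small knob, 27 mm across (body and lid), 23 mm high, 20 g, standing upright; round, may be taken at any yaw. Origin: on its axis, half-way up (11.5 mm above its foot); z up along its axis.
- cup_blue_center (a point): small squat oil cup of mottled stone with a bright blue lid with a small knob, 27 mm across (body and lid), 23 mm high, 20 g, standing upright; round, may be taken at any yaw. Origin: on its axis, half-way up (11.5 mm above its foot); z up along its axis.
- bottle_amber_center (a point): small amber bottle with a black cap, 46 mm high, body 22 mm across up to 36 mm, cap 14 mm across above, 18 g, standing upright; round. Origin: on its axis, half-way up (23 mm above its foot); z up along its axis.
- bottle_cream_center (a point): small cream-coloured bottle with a red cap, 58 mm high, body 27 mm across up to 45 mm, cap 18 mm across above, 18 g, standing upright; round. (The bottles far back by the wall are no part of the job.) Origin: on its axis, half-way up (29 mm above its foot); z up along its axis.
- steel_block_center (a point): dark steel holder block with a round brass seat on top, 24 mm (x) by 26 mm (y), 23 mm high with the seat, the flat steel sides up to 20 mm; 86 g. Origin: its centre, half-way up (11.5 mm above its foot); x and y at right angles to its flat sides, z up.
- tray_green: shallow green plastic tray fixed to the bench, 70 x 134 mm (x, y) plus a 10 mm thumb tab at each end, 9 mm high; walls and floor 3 mm thick. A 3 mm divider, no higher than the walls, parts it into two bays about 64 x 62 mm inside, centred at y = +33 and -33 mm in the tray's frame, floors 3 mm above the bench. Origin: centre of its underside; y along its length, z up. For the two oil cups, one to a bay.
- tray_red: shallow red plastic tray fixed to the bench, 70 x 134 mm (x, y) plus a 10 mm thumb tab at each end, 9 mm high; walls and floor 3 mm thick. A 3 mm divider, no higher than the walls, parts it into two bays about 64 x 62 mm inside, centred at y = +33 and -33 mm in the tray's frame, floors 3 mm above the bench. Origin: centre of its underside; y along its length, z up. For the two bottles, one to a bay.
- tray_black: shallow black plastic tray fixed to the bench, 70 x 134 mm (x, y) plus a 10 mm thumb tab at each end, 9 mm high; walls and floor 3 mm thick. A 3 mm divider, no higher than the walls, parts it into two bays about 64 x 62 mm inside, centred at y = +33 and -33 mm in the tray's frame, floors 3 mm above the bench. Origin: centre of its underside; y along its length, z up. For the steel block, in either bay.
- eye_loupe_center (a point): bystander: black eye loupe standing near the left of the trays, 35 mm across, 29 mm high. Origin: half-way up its axis. Not to be disturbed.
- glass_jar_center (a point): bystander: translucent white glass jar with a knobbed lid standing behind the trays, 53 mm across, 50 mm high. Origin: half-way up its axis. Not to be disturbed.

How it is judged:
By the outcome, as a careful person would: the job done as asked, in the order asked, and still so for the second after the job is handed in, with the robot touching nothing.
It also fails if it takes over 112 s, if anything falls off the work surface, if the arm or the gripper's body presses on something with over 40 N, if the wrist force passes 120 N, or if a joint passes its speed limit or range.

## Working session

There is one attempt and no reset: what is moved stays moved. The work goes in short steps, Python scripts to look and compute and a shell command to move; the robot and the scene stay as the last step left them, time stands still between calls to the robot, and variables do not carry over. Pictures are saved under pics/ and viewed, at most 17 in all, crops included, and the job is handed in when it is done.

```bash
ls; mkdir -p pics; python3 - <<'E'
from workcell import manip
import cv2,numpy as np
o=manip.get_obs();print({k:np.round(v,3) for k,v in o.items()})
for n in("side","top"):
    c,d=manip.camera(n);cv2.imwrite(f"pics/{n}0.png",c[...,::-1]);print(n,manip.get_calibration(n))
E
```

```text
pics
{'clock': np.float64(0.0), 'joint_pos': array([-1.303,  0.333, -0.065,  1.461,  0.022,  1.35 , -0.089]), 'joint_velocities': array([-0.   , -0.   ,  0.   ,  0.001, -0.   ,  0.001, -0.001]), 'tau': array([-0.0000e+00, -6.2544e+01,  4.9000e-02, -3.9161e+01,  1.6000e-02,
        1.0000e-02, -0.0000e+00]), 'position': array([0.179, 0.598, 0.21 ]), 'ee_rot': array([ 0.145,  0.989, -0.001, -0.   ]), 'ft_force': array([-0.562,  0.336, -0.335]), 'torque': array([0.015, 0.019, 0.044]), 'grasp_force': np.float64(0.0), 'grip_width': np.float64(1.002)}
side {'fx': 421.06863748431533, 'fy': 421.06863748431533, 'cx': 280.6956350731313, 'cy': 212.51678724939907, 'xyz': array([ 0.30146231, -0.6329441 ,  0.75406753]), 'orientation': array([ 0.40834343, -0.07202302, -0.18309303,  0.89137269])}
top {'fx': 405.9856829387153, 'fy': 405.9856829387153, 'cx': 279.4942628258203, 'cy': 206.7085920904097, 'xyz': array([0.40996328, 0.14369267, 1.14187321]), 'orientation': array([ 0.05917117, -0.05463541, -0.70308626,  0.70652916])}
```

View pics/top0.png

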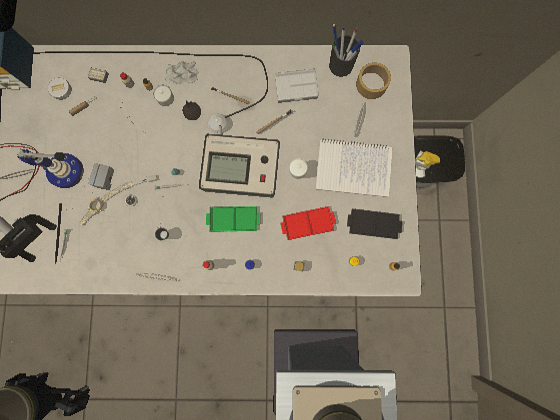

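View pics/side0.png

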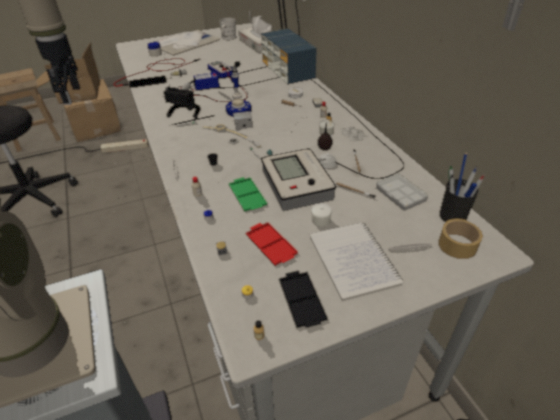

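```bash
cat > h.py <<'E'
from workcell import manip
import cv2,numpy as np
from scipy.spatial.transform import Rotation as R
def ray(cam,px):
    k=manip.get_calibration(cam);v=np.array([(px[0]-k['cx'])/k['fx'],-(px[1]-k['cy'])/k['fy'],-1.])
    return k['xyz'],R.from_quat(k['orientation']).apply(v)
def atz(cam,px,z):
    o,v=ray(cam,px);return o+v*(z-o[2])/v[2]
def cloud(cam,depth):
    k=manip.get_calibration(cam);v,u=np.mgrid[:420,:560]
    p=np.stack([(u-k['cx'])/k['fx']*depth,-(v-k['cy'])/k['fy']*depth,-depth],-1)
    return R.from_quat(k['orientation']).apply(p.reshape(-1,3)).reshape(420,560,3)+k['xyz']
H=dict(cup_yellow_center=.0115,cup_blue_center=.0115,bottle_amber_center=.023,bottle_cream_center=.029,steel_block_center=.0115,tray_green=0,tray_red=0,tray_black=0,eye_loupe_center=.0145,glass_jar_center=.025)
E
python3 - <<'E'
from h import *
for n in("top","side"):
    c,d=manip.camera(n);P=cloud(n,d)
    for t,z in H.items():
        for r in manip.trace(t,n)[:2]:
            if r['p']<.3: continue
            m=r['pixels'];q=P[m&(d>0)]
            tp=manip.tip_of(t,n)
            s=''
            if tp: s=np.round(atz(n,tp[0]['pixel'],z),4),np.round(tp[0]['pixel'])
            print(n,t,round(r['p'],2),np.round(r['box']),'med',np.round(np.median(q,0),3),'lo',np.round(np.percentile(q,3,axis=0),3),'hi',np.round(np.percentile(q,97,axis=0),3),'tip',s)
print(manip.get_obs()['clock'])
E
```

```text
top cup_yellow_center 0.5 [352. 257. 358. 267.] med [ 0.443 -0.053  0.017] lo [ 0.432 -0.065  0.003] hi [ 0.454 -0.042  0.023] tip (array([ 0.4407, -0.0573,  0.0115]), array([355., 262.]))
top cup_blue_center 0.44 [245. 260. 257. 271.] med [0.433 0.232 0.017] lo [0.422 0.222 0.002] hi [0.444 0.245 0.021] tip (array([ 0.4415, -0.0578,  0.0115]), array([355., 262.]))
top bottle_amber_center 0.61 [390. 261. 397. 268.] med [ 0.43  -0.158  0.031] lo [ 0.422 -0.167  0.011] hi [ 0.44  -0.152  0.046] tip (array([ 0.4345, -0.1721,  0.023 ]), array([398., 264.]))
top bottle_cream_center 0.67 [203. 258. 214. 270.] med [0.429 0.342 0.037] lo [ 0.417  0.334 -0.005] hi [0.443 0.359 0.058] tip (array([0.433 , 0.3432, 0.029 ]), array([209., 264.]))
top steel_block_center 0.5 [296. 259. 302. 271.] med [0.428 0.097 0.02 ] lo [0.418 0.086 0.015] hi [0.439 0.108 0.025] tip (array([0.4358, 0.0916, 0.0115]), array([301., 263.]))
top tray_green 0.65 [206. 206. 263. 234.] med [0.562 0.285 0.002] lo [ 0.528  0.217 -0.003] hi [0.594 0.352 0.009] tip (array([0.5539, 0.2786, 0.    ]), array([235., 221.]))
top t
[... 1890 characters left out ...]
0.52 [310. 207. 334. 225.] med [0.699 0.088 0.038] lo [0.68  0.074 0.004] hi [0.727 0.121 0.048] tip (array([0.5531, 0.0684, 0.    ]), array([272., 245.]))
side tray_black 0.59 [279. 270. 326. 326.] med [ 0.551 -0.119  0.004] lo [ 0.515 -0.184  0.001] hi [ 0.586 -0.047  0.011] tip (array([ 0.5566, -0.1115,  0.    ]), array([304., 298.]))
side eye_loupe_center 0.34 [229. 178. 267. 209.] med [0.563 0.282 0.005] lo [0.528 0.213 0.001] hi [0.596 0.353 0.011] tip (array([0.5327, 0.4991, 0.0145]), array([216., 155.]))
side glass_jar_center 0.77 [308. 204. 332. 226.] med [0.699 0.088 0.038] lo [0.68  0.074 0.005] hi [0.725 0.119 0.048] tip (array([0.7103, 0.0986, 0.025 ]), array([323., 213.]))
2.25
```

Both views show the five supplies along the front: the top view has cream (208,265), blue (250,265), block (299,266), yellow (355,261) and amber (394,266). The trays sit behind them at rows 219–224. The network depths agree with this, except `tip_of` for blue and loupe (top) and `tray_red` (side). I'll take centres and yaws from the clouds.

```bash
python3 - <<'E'
from h import *
g=dict(yellow=(.443,-.055,.023),blue=(.433,.232,.023),amber=(.43,-.162,.046),cream=(.43,.342,.058),block=(.429,.096,.023))
tr=dict(green=(.561,.284),red=(.549,.073),black=(.55,-.118))
C=[];
for n in("top","side"):
    c,d=manip.camera(n);P=cloud(n,d);P[d==0]=9
    cv2.imwrite(f"pics/{n}1.png",c[...,::-1]);C.append(P.reshape(-1,3))
    for k,(x,y,h) in g.items():
        q=P[(np.hypot(P[...,0]-x,P[...,1]-y)<.025)&(P[...,2]>h*.35)&(P[...,2]<h+.01)]
        print(n,k,len(q),np.round(q.min(0),3),np.round(q.max(0),3),'mid',np.round((np.percentile(q,3,axis=0)+np.percentile(q,97,axis=0))/2,4))
        if k=='block': print(cv2.minAreaRect((q[:,:2]*1000).astype(np.float32)))
    for k,(x,y) in tr.items():
        hsv=cv2.cvtColor(c,cv2.COLOR_RGB2HSV).astype(int)
        m={'green':(abs(hsv[...,0]-60)<15)&(hsv[...,1]>120),'red':((hsv[...,0]<8)|(hsv[...,0]>172))&(hsv[...,1]>140),'black':hsv[...,2]<70}[k]
        m&=(abs(P[...,0]-x)<.06)&(abs(P[...,1]-y)<.1)&(P[...,2]<.02)
        m=cv2.morphologyEx(m.astype(np.uint8),cv2.MORPH_OPEN,np.ones((3,3)))>0
        print(n,k,m.sum(),np.round(cv2.minAreaRect((P[m][:,:2]*1000).astype(np.float32))[0],1),cv2.minAreaRect((P[m][:,:2]*1000).astype(np.float32))[1:])
E
```

```text
top yellow 72 [ 0.432 -0.065  0.011] [ 0.456 -0.043  0.023] mid [ 0.4428 -0.0541  0.0165]
top blue 69 [0.422 0.223 0.012] [0.444 0.246 0.024] mid [0.4331 0.2345 0.0173]
top amber 63 [ 0.422 -0.171  0.016] [ 0.441 -0.152  0.047] mid [ 0.4309 -0.1608  0.0316]
top cream 83 [0.419 0.333 0.022] [0.443 0.357 0.059] mid [0.4308 0.3442 0.0435]
top block 85 [0.417 0.086 0.014] [0.442 0.111 0.024] mid [0.4297 0.0985 0.0201]
((429.6807556152344, 98.43924713134766), (24.886701583862305, 24.367645263671875), 89.30789947509766)
top green 1062 [560.5 284.1] ((67.17131042480469, 150.6345977783203), 0.4481019675731659)
top red 1245 [550.   71.4] ((69.77000427246094, 152.44895935058594), 11.963202476501465)
top black 1214 [ 548.  -115.2] ((151.5159912109375, 68.3531723022461), 83.46410369873047)
side yellow 114 [ 0.432 -0.066  0.008] [ 0.457 -0.04   0.025] mid [ 0.4445 -0.0548  0.0166]
side blue 72 [0.422 0.218 0.008] [0.447 0.245 0.027] mid [0.4341 0.2322 0.0159]
side amber 135 [ 0.422 -0.174  0.016] [ 0.442 -0.155  0.049] mid [ 0.4313 -0.165   0.0329]
side cream 118 [0.419 0.331 0.021] [0.445 0.354 0.062] mid [0.4311 0.3422 0.0409]
side block 111 [0.417 0.083 0.008] [0.442 0.111 0.026] mid [0.4297 0.0963 0.0167]
((430.61834716796875, 97.64990234375), (27.624755859375, 23.312532424926758), 80.18830108642578)
side green 651 [562.8 281.3] ((65.54149627685547, 144.29795837402344), 0.996454656124115)
side red 1100 [550.8  70.8] ((68.90597534179688, 152.60324096679688), 11.988128662109375)
side black 1593 [ 549.6 -116. ] ((151.05088806152344, 67.42634582519531), 83.24832153320312)
```

```bash
python3 -m pendant '[[-4.6,-2.75,0,0,0,-0.5,0.3],[-4.6,-2.75,0,0,0,-1,0.3],[-4.6,-2.75,0,0,0,-1.5,0.3],[-4.6,-2.75,0,0,0,-2.09,0.3],[-4.6,-2.75,0,0,0,-2.09,0.3],[-8.8,-10.95,0,0,0,-2.09,0.3],[-8.8,-10.95,0,0,0,-2.09,0.3],[-8.8,-10.95,0.5,0,0,-2.09,0.3],[-8.8,-10.95,1,0,0,-2.09,0.3],[-8.8,-10.95,1.5,0,0,-2.09,0.3]]' 60
```

```text
clock: 3.6
position: [0.4167, 0.0961, 0.1791]
ee_rot: [-0.001, 1.0, 0.001, 0.001]
ft_force: [0.6, 0.6, -0.6]
grip_width: 0.65
grasp_force: 0.0
```

```bash
python3 -m pendant '[[-0.54,-3,0.5,0,0,0,0.3],[-0.54,-3,1,0,0,0,0.3],[-0.54,-3,1.5,0,0,0,0.3],[-0.54,-3,2,0,0,0,0.3],[-0.54,-3,2,0,0,0,0.3],[-0.54,-3,2,0,0,0,0.3],[-0.54,-3,2,0,0,0,0.3],[-0.54,-3,2,0,0,0,0.3],[-0.54,-3,2,0,0,0,0.3],[-0.54,-3,2,0,0,0,0.3]]'
```

```text
clock: 4.85
position: [0.4434, -0.0528, 0.0789]
ee_rot: [-0.001, 1.0, 0.0, 0.0]
ft_force: [0.4, -0.0, 0.2]
grip_width: 0.65
grasp_force: 0.0
```

```bash
cat > look.py <<'E'
from h import *
import sys
n,x,y,z,name=sys.argv[1],*map(float,sys.argv[2:5]),sys.argv[5]
c,d=manip.camera(n);k=manip.get_calibration(n)
p=R.from_quat(k['orientation']).inv().apply(np.array([x,y,z])-k['xyz'])
u=int(k['cx']+k['fx']*p[0]/-p[2]);v=int(k['cy']-k['fy']*p[1]/-p[2]);s=int(sys.argv[6]) if len(sys.argv)>6 else 35
v0,u0=max(v-s,0),max(u-s,0);print(u0,v0)
cv2.imwrite(f"pics/{name}.png",cv2.resize(c[v0:v+s,u0:u+s,::-1],None,fx=280/s,fy=280/s,interpolation=cv2.INTER_CUBIC))
o=manip.get_obs();print(o['clock'],np.round(o['position'],4),np.round(o['ee_rot'],3),np.round(o['grip_width'],3),np.round(o['grasp_force'],1))
E
python3 look.py side .4435 -.0545 .04 y1
```

```text
210 248
4.9 [ 0.4434 -0.0528  0.0788] [-0.001  1.     0.     0.   ] 0.65 0.0
```

View pics/y1.png

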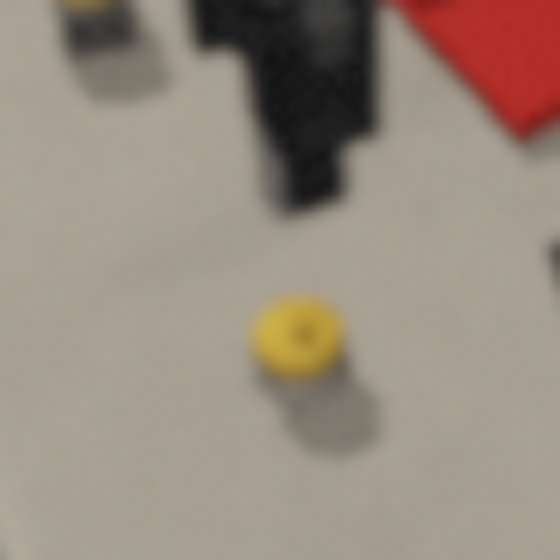

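The cup is upright at about pixel (247,290), with the near finger above it and well clear. Going down and gripping.

```bash
python3 -m pendant '[[0,-0.03,0.6,0,0,0,0.3],[0,-0.03,1.13,0,0,0,0.3],[0,-0.03,1.13,0,0,0,0.3],[0,-0.03,1.13,0,0,0,-1],[0,-0.03,1.13,0,0,0,-1],[0,-0.03,1.13,0,0,0,-1],[0,-0.03,1.13,0,0,0,-1],[0,-0.03,1.13,0,0,0,-1],[0,-0.03,1.13,0,0,0,-1],[0,-0.03,1.13,0,0,0,-1]]' 35
```

```text
clock: 6.15
position: [0.4434, -0.0543, 0.0222]
ee_rot: [-0.001, 1.0, 0.0, -0.0]
ft_force: [0.2, -0.3, -0.3]
grip_width: 0.001
grasp_force: 0.0
```

```bash
python3 look.py side .4435 -.0545 .02 y2; python3 - <<'E'
from h import *
for n in("side","top"):
    c,d=manip.camera(n);P=cloud(n,d)
    for r in manip.trace("cup_yellow_center",n)[:2]: print(n,r['p'],r['box'],np.median(P[r['pixels']],0))
print(manip.tip_reach)
E
```

```text
211 254
6.2 [ 0.4434 -0.0543  0.0222] [-0.001  1.     0.    -0.   ] -0.002 0.0
side 0.72 [244.8, 280.4, 252.2, 302.0] [ 0.4433797  -0.05886761  0.01774065]
0.014
```

View pics/y2.png

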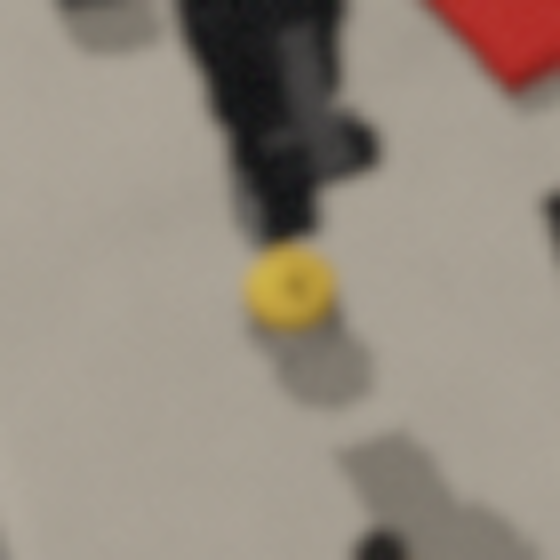

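The jaws are closed with the tip at pixel (247,283), just behind the cup, so they missed it. I'll measure where the fingers really are from depth.

```bash
python3 - <<'E'
from h import *
for n in("side","top"):
    c,d=manip.camera(n);P=cloud(n,d)
    m=(abs(P[...,0]-.44)<.08)&(abs(P[...,1]+.05)<.09)&(P[...,2]>.005)&(d>0)
    for lo in np.arange(.005,.12,.01):
        q=P[m&(P[...,2]>=lo)&(P[...,2]<lo+.01)&(c.max(-1)<90)&(P[...,1]>-.13)]
        if len(q): print(n,round(lo,3),len(q),np.round(q.min(0),3),np.round(q.max(0),3),np.round(np.median(q,0),3))
    cv2.imwrite(f"pics/{n}z.png",c[...,::-1])
c=cv2.imread('pics/topz.png');cv2.imwrite('pics/tz.png',cv2.resize(c[200:300,290:430],None,fx=5,fy=5,interpolation=cv2.INTER_CUBIC))
E
```

```text
side 0.005 21 [ 0.514 -0.129  0.006] [ 0.52  -0.09   0.013] [ 0.518 -0.112  0.01 ]
side 0.045 5 [ 0.437 -0.065  0.05 ] [ 0.445 -0.06   0.055] [ 0.44  -0.064  0.054]
side 0.055 17 [ 0.436 -0.069  0.055] [ 0.449 -0.06   0.065] [ 0.442 -0.067  0.061]
side 0.065 13 [ 0.434 -0.069  0.065] [ 0.45  -0.06   0.072] [ 0.443 -0.068  0.068]
side 0.075 2 [ 0.433 -0.061  0.076] [ 0.435 -0.059  0.078] [ 0.434 -0.06   0.077]
side 0.085 13 [ 0.431 -0.086  0.086] [ 0.448 -0.059  0.094] [ 0.434 -0.066  0.093]
side 0.095 22 [ 0.43  -0.093  0.095] [ 0.441 -0.061  0.105] [ 0.434 -0.069  0.098]
side 0.105 31 [ 0.428 -0.095  0.105] [ 0.458 -0.065  0.115] [ 0.435 -0.07   0.11 ]
side 0.115 22 [ 0.427 -0.111  0.115] [ 0.459 -0.049  0.125] [ 0.432 -0.071  0.12 ]
top 0.005 1 [ 0.518 -0.077  0.005] [ 0.518 -0.077  0.005] [ 0.518 -0.077  0.005]
top 0.085 2 [ 0.43  -0.03   0.094] [ 0.43  -0.027  0.094] [ 0.43  -0.029  0.094]
top 0.095 1 [ 0.433 -0.026  0.104] [ 0.433 -0.026  0.104] [ 0.433 -0.026  0.104]
top 0.105 4 [ 0.432 -0.022  0.114] [ 0.435 -0.017  0.115] [ 0.434 -0.019  0.114]
top 0.115 4 [ 0.432 -0.017  0.115] [ 0.452 -0.016  0.118] [ 0.443 -0.016  0.117]
```

View pics/tz.png

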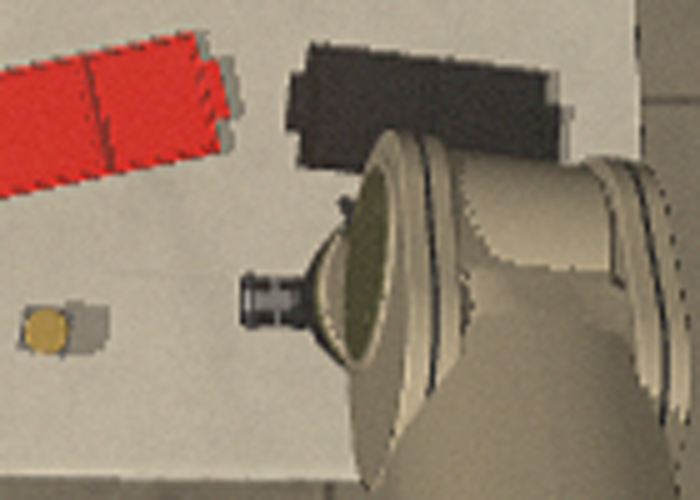

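```bash
python3 - <<'E'
from h import *
c,d=manip.camera("side");P=cloud("side",d)
for v in range(270,304,2): print(v,c[v,247],np.round(P[v,247],3),np.round(P[v,243],3),np.round(P[v,251],3))
k=manip.get_calibration("side")
for z in(.008,.03,.05):
    p=R.from_quat(k['orientation']).inv().apply(np.array([.4434,-.0543,z])-k['xyz']);print(z,k['cx']+k['fx']*p[0]/-p[2],k['cy']-k['fy']*p[1]/-p[2])
E
```

```text
270 [55 54 54] [ 0.44  -0.096  0.129] [ 0.44  -0.062  0.093] [ 0.445 -0.108  0.139]
272 [39 36 38] [ 0.436 -0.108  0.137] [ 0.438 -0.07   0.097] [ 0.443 -0.111  0.137]
274 [35 36 36] [ 0.435 -0.111  0.135] [ 0.432 -0.092  0.116] [ 0.442 -0.115  0.136]
276 [29 30 31] [ 0.433 -0.116  0.135] [ 0.432 -0.088  0.106] [ 0.442 -0.114  0.129]
278 [24 27 26] [ 0.434 -0.111  0.124] [ 0.432 -0.088  0.1  ] [ 0.468 -0.015  0.003]
280 [28 27 30] [ 0.445 -0.067  0.064] [ 0.437 -0.064  0.064] [ 0.467 -0.017 -0.   ]
282 [37 36 35] [ 0.445 -0.065  0.056] [ 0.437 -0.06   0.054] [ 0.465 -0.021 -0.002]
284 [135 116  76] [ 0.445 -0.061  0.044] [ 0.437 -0.06   0.048] [ 0.462 -0.03   0.002]
286 [189 159  67] [ 0.449 -0.045  0.018] [ 0.441 -0.041  0.018] [ 0.457 -0.048  0.018]
288 [180 149  58] [ 0.446 -0.055  0.024] [ 0.439 -0.047  0.018] [ 0.455 -0.054  0.018]
290 [170 141  54] [ 0.444 -0.058  0.021] [ 0.437 -0.053  0.018] [ 0.453 -0.06   0.019]
292 [186 155  63] [ 0.443 -0.063  0.021] [ 0.435 -0.059  0.02 ] [ 0.451 -0.065  0.018]
294 [152 126  58] [ 0.442 -0.066  0.017] [ 0.434 -0.059  0.014] [ 0.451 -0.062  0.009]
296 [125 115  99] [ 0.442 -0.063  0.007] [ 0.433 -0.061  0.009] [ 0.451 -0.063  0.003]
298 [118 111 103] [ 0.441 -0.066  0.004] [ 0.433 -0.06   0.   ] [ 0.45  -0.066 -0.001]
300 [125 118 108] [ 0.44  -0.068 -0.   ] [ 0.431 -0.065  0.001] [ 0.447 -0.072  0.001]
302 [134 128 117] [ 0.438 -0.072 -0.001] [ 0.43 -0.07  0.  ] [ 0.446 -0.078  0.001]
0.008 246.37937270848983 292.6529273699043
0.03 245.6285919201182 286.3182676436453
0.05 244.92533530064435 280.3845897264624
```

The fingertip's real height is about 0.043 m, whereas the reported TCP (0.022) would put it at 0.008. So the reported z reads roughly 35 mm low. I'll open, lower partway, and measure the tip again.

```bash
python3 -m pendant '[[0,0,0,0,0,0,0.3],[0,0,0,0,0,0,0.3],[0,0,0,0,0,0,0.3],[0,0,0,0,0,0,0.3],[0,0,0.2,0,0,0,0.3],[0,0,0.4,0,0,0,0.3],[0,0,0.4,0,0,0,0.3],[0,0,0.4,0,0,0,0.3],[0,0,0.4,0,0,0,0.3],[0,0,0.4,0,0,0,0.3]]'
python3 look.py side .4435 -.0545 .03 y3; python3 - <<'E'
from h import *
c,d=manip.camera("side");P=cloud("side",d)
m=(abs(P[...,0]-.442)<.03)&(abs(P[...,1]+.054)<.06)&(P[...,2]>.005)&(P[...,2]<.09)&(c.max(-1)<100)
q=P[m]
for s,n in((q[:,1]<-.054,'near'),(q[:,1]>=-.054,'far')):
    if s.any(): print(n,np.round(np.percentile(q[s],[2,10,50,98],axis=0),3))
E
```

```text
clock: 7.8
position: [0.4436, -0.0543, 0.0024]
ee_rot: [-0.001, 1.0, 0.0, 0.0]
ft_force: [-1.3, -0.6, -0.5]
grip_width: 0.648
grasp_force: 0.0
210 251
7.85 [ 0.4435 -0.0543  0.0024] [-0.001  1.     0.     0.   ] 0.647 0.0
near [[ 0.432 -0.114  0.035]
 [ 0.433 -0.113  0.039]
 [ 0.441 -0.095  0.077]
 [ 0.453 -0.087  0.088]]
far [[ 0.431 -0.029  0.033]
 [ 0.434 -0.028  0.035]
 [ 0.436 -0.026  0.043]
 [ 0.454 -0.024  0.082]]
```

View pics/y3.png

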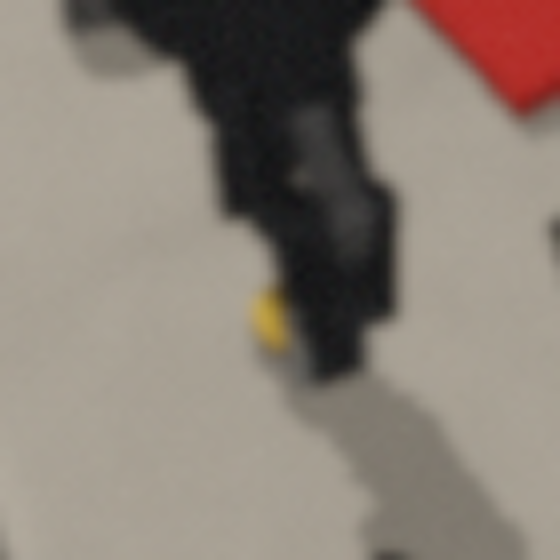

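The open fingertips measure about 0.031 m, straddling the cup in y and centred on it, so the +35 mm z offset is confirmed. Lowering another 20 mm and closing.

```bash
python3 -m pendant '[[0,0,0.2,0,0,0,0.3],[0,0,0.39,0,0,0,0.3],[0,0,0.39,0,0,0,0.3],[0,0,0.39,0,0,0,-1],[0,0,0.39,0,0,0,-1],[0,0,0.39,0,0,0,-1],[0,0,0.39,0,0,0,-1],[0,0,0.39,0,0,0,-1],[0,0,0.39,0,0,0,-1],[0,0,0.39,0,0,0,-1]]' 35
```

```text
clock: 9.15
position: [0.4436, -0.0543, -0.017]
ee_rot: [-0.0, 1.0, 0.0, 0.0]
ft_force: [-2.0, -0.5, 6.2]
grip_width: 0.27
grasp_force: 34.3
```

```bash
python3 -m pendant '[[0,0,-0.5,0,0,0,-1],[0,0,-1.2,0,0,0,-1],[-0.3,1,-1.4,0,0,0,-1],[-0.7,2,-1.4,0,0,0,-1],[-1.1,3,-1.4,0,0,0,-1],[-1.5,4,-1.4,0,0,0,-1],[-2,5,-1.4,0,0,0,-1],[-2.37,6.09,-1.4,0,0,0,-1],[-2.37,6.09,-1.4,0,0,0,-1],[-2.37,6.09,-1.4,0,0,0,-1]]'
python3 look.py side .562 .25 .06 y4; python3 - <<'E'
from h import *
c,d=manip.camera("side");P=cloud("side",d)
for r in manip.trace("cup_yellow_center","side")[:1]:
    q=P[r['pixels']];print(r['p'],r['box'],np.round(np.percentile(q,[3,50,97],axis=0),3))
E
```

```text
clock: 10.4
position: [0.5614, 0.2498, 0.0523]
ee_rot: [-0.001, 1.0, -0.0, -0.0]
ft_force: [-0.1, -0.4, -0.1]
grip_width: 0.277
grasp_force: 34.3
214 149
10.45 [0.5615 0.2491 0.0525] [ 0.  1. -0. -0.] 0.275 34.3
```

View pics/y4.png

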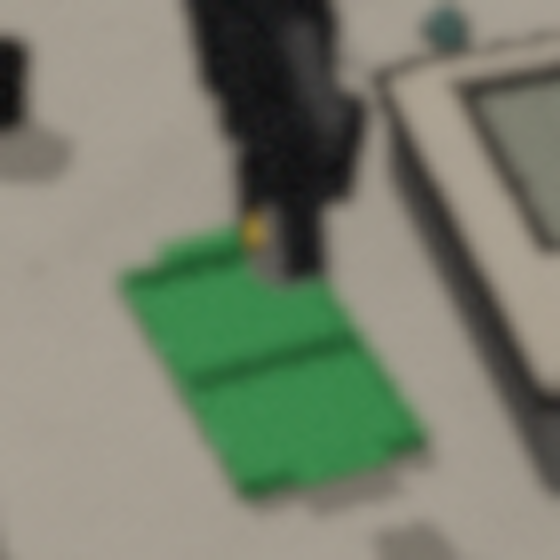

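The cup is held upright, visible at (247,178) between the fingers above the green tray. Lowering to the floor, releasing and rising.

```bash
python3 -m pendant '[[0,0,0.6,0,0,0,-1],[0,0,1,0,0,0,-1],[0,0,1.2,0,0,0,-1],[0,0,1.31,0,0,0,-1],[0,0,1.31,0,0,0,-1],[0,0,1.31,0,0,0,-1],[0,0,1.31,0,0,0,-0.15],[0,0,1.31,0,0,0,-0.15],[0,0,1.31,0,0,0,-0.15],[0,0,1.31,0,0,0,-0.15]]'
python3 -m pendant '[[0,0,-0.5,0,0,0,-0.15],[0,0,-1.3,0,0,0,0.3],[0.6,-0.1,-1.4,0,0,0,0.3],[1.2,-0.2,-1.4,0,0,0,0.3],[2.56,-0.33,-1.4,0,0,0,0.3],[2.56,-0.33,-1.4,0,0,0,0.3],[2.56,-0.33,-1.4,0,0,0,0.3],[2.56,-0.33,-1.2,0,0,0,0.3],[2.56,-0.33,-1,0,0,0,0.3],[2.56,-0.33,-1,0,0,0,0.3]]'
python3 look.py side .562 .25 .01 y5;
```

```text
clock: 11.8
position: [0.5616, 0.2503, -0.0127]
ee_rot: [-0.001, 1.0, 0.0, 0.0]
ft_force: [-0.1, 0.8, 0.8]
grip_width: 0.425
grasp_force: 0.0
clock: 13.05
position: [0.4334, 0.233, 0.0359]
ee_rot: [-0.0, 1.0, -0.001, -0.001]
ft_force: [0.6, -0.9, 0.4]
grip_width: 0.648
grasp_force: 0.0
215 164
13.1 [0.4336 0.2332 0.0365] [-0.     1.    -0.001 -0.   ] 0.651 0.0
```

View pics/y5.png

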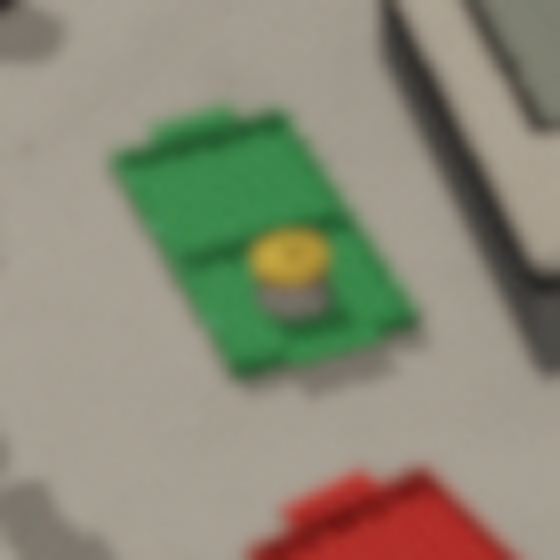

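The yellow cup stands upright in the middle of the near (−y) green bay, at pixel (251,199). Next is the blue cup.

```bash
python3 -m pendant '[[0,0,0.5,0,0,0,0.3],[0,0,0.9,0,0,0,0.3],[0,0,1.05,0,0,0,0.3],[0,0,1.05,0,0,0,0.3],[0,0,1.05,0,0,0,-1],[0,0,1.05,0,0,0,-1],[0,0,1.05,0,0,0,-1],[0,0,1.05,0,0,0,-1],[0,0,1.05,0,0,0,-1],[0,0,1.05,0,0,0,-1]]' 35
```

```text
clock: 14.35
position: [0.4341, 0.234, -0.0144]
ee_rot: [-0.0, 1.0, 0.001, 0.0]
ft_force: [-1.2, -0.6, 4.8]
grip_width: 0.27
grasp_force: 33.9
```

```bash
python3 -m pendant '[[0,0,-0.5,0,0,0,-1],[0,0,-1.1,0,0,0,-1],[-0.6,0.4,-1.2,0,0,0,-1],[-1.3,0.8,-1.2,0,0,0,-1],[-2,1.3,-1.2,0,0,0,-1],[-2.54,1.64,-1.2,0,0,0,-1],[-2.54,1.64,-1,0,0,0,-1],[-2.54,1.64,-0.5,0,0,0,-1],[-2.54,1.64,-0.2,0,0,0,-1],[-2.54,1.64,-0.07,0,0,0,-1]]'
python3 -m pendant '[[0,0,0,0,0,0,-1],[0,0,0,0,0,0,-1],[0,0,0,0,0,0,-0.15],[0,0,0,0,0,0,-0.15],[0,0,0,0,0,0,-0.15],[0,0,0,0,0,0,-0.15],[0,0,-0.5,0,0,0,-0.15],[0,0,-1,0,0,0,-0.15],[0,0,-2,0,0,0,0.1],[0,0,-2.2,0,0,0,0.1]]'
```

```text
clock: 15.6
position: [0.5595, 0.3152, -0.0117]
ee_rot: [-0.0, 1.0, -0.0, -0.001]
ft_force: [-17.6, -10.5, 41.4]
grip_width: 0.276
grasp_force: 38.3
clock: 16.85
position: [0.5623, 0.3166, 0.102]
ee_rot: [-0.0, 1.0, 0.002, 0.002]
ft_force: [1.2, 0.3, -0.6]
grip_width: 0.549
grasp_force: 0.0
```

```bash
python3 -m pendant '[[0.3,-1.2,0,0,0,0,0.2],[0.6,-2.4,0,0,0,0,0.2],[0.9,-3.6,0,0,0,0,0.2],[1.2,-4.8,0,0,0,0,0.2],[1.5,-6,0,0,0,0,0.2],[1.8,-7.2,0,0,0,0,0.2],[2.1,-8.4,0,0,0,0,0.2],[2.63,-9.59,0,0,0,0,0.2],[2.63,-9.59,0.4,0,0,0,0.2],[2.63,-9.59,0.8,0,0,0,0.2]]'
python3 look.py side .50 .27 .01 y6 40
```

```text
clock: 18.1
position: [0.4291, -0.1646, 0.0576]
ee_rot: [0.001, 1.0, 0.0, 0.0]
ft_force: [0.0, -0.1, -0.1]
grip_width: 0.597
grasp_force: 0.0
187 160
18.15 [ 0.4277 -0.1637  0.0553] [-0.     1.     0.    -0.001] 0.603 0.0
```

View pics/y6.png

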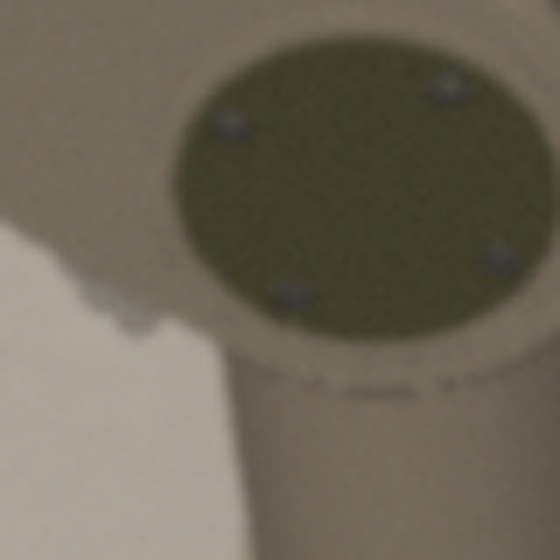

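The arm blocks this view. I'll check the blue cup numerically from the top camera and go on to the amber bottle.

```bash
cat > chk.py <<'E'
from h import *
import sys
x,y=map(float,sys.argv[2:4]);n=sys.argv[1]
c,d=manip.camera(n);P=cloud(n,d);P[d==0]=9
q=P[(np.hypot(P[...,0]-x,P[...,1]-y)<.026)&(P[...,2]>.0125)&(P[...,2]<.08)]
print(n,len(q));
if len(q): print(np.round(np.percentile(q,[2,50,98],axis=0),4),'top mid',np.round(q[q[:,2]>q[:,2].max()-.012].mean(0),4))
E
python3 chk.py top .561 .316; python3 chk.py top .562 .25
python3 -m pendant '[[-0.06,0.01,0.5,0,0,0,0.2],[-0.06,0.01,1,0,0,0,0.2],[-0.06,0.01,1.35,0,0,0,0.2],[-0.06,0.01,1.35,0,0,0,0.2],[-0.06,0.01,1.35,0,0,0,-1],[-0.06,0.01,1.35,0,0,0,-1],[-0.06,0.01,1.35,0,0,0,-1],[-0.06,0.01,1.35,0,0,0,-1],[-0.06,0.01,1.35,0,0,0,-1],[-0.06,0.01,1.35,0,0,0,-1]]' 30
```

```text
top 68
[[0.5482 0.3034 0.0152]
 [0.5595 0.3141 0.0205]
 [0.571  0.3254 0.0257]] top mid [0.5593 0.3146 0.0207]
top 69
[[0.5501 0.2389 0.0138]
 [0.5616 0.2499 0.0203]
 [0.5739 0.2614 0.0258]] top mid [0.5624 0.2498 0.021 ]
clock: 19.5
position: [0.4334, -0.1634, -0.0082]
ee_rot: [-0.001, 1.0, 0.0, 0.001]
ft_force: [-0.5, 0.6, 6.5]
grip_width: 0.236
grasp_force: 29.3
```

Both cups stand upright and centred, with tops at 0.0257 m as expected (3 + 23 mm). Amber is gripped; carrying it to the −y red bay.

```bash
python3 -m pendant '[[0,0,-0.5,0,0,0,-1],[0,0,-1,0,0,0,-1],[-0.5,0.8,-1.2,0,0,0,-1],[-1,1.6,-1.2,0,0,0,-1],[-1.5,2.4,-1.2,0,0,0,-1],[-2,3.2,-1.2,0,0,0,-1],[-2.48,4.04,-1.2,0,0,0,-1],[-2.48,4.04,-1,0,0,0,-1],[-2.48,4.04,-0.6,0,0,0,-1],[-2.48,4.04,-0.5,0,0,0,-1]]'
python3 look.py side .5574 .0387 .03 y7 30
```

```text
clock: 20.75
position: [0.5553, 0.038, 0.015]
ee_rot: [-0.0, 1.0, -0.0, -0.001]
ft_force: [-0.4, 0.0, 0.2]
grip_width: 0.236
grasp_force: 29.7
247 213
20.8 [0.5554 0.038  0.015 ] [-0.     1.    -0.    -0.001] 0.238 29.7
```

View pics/y7.png

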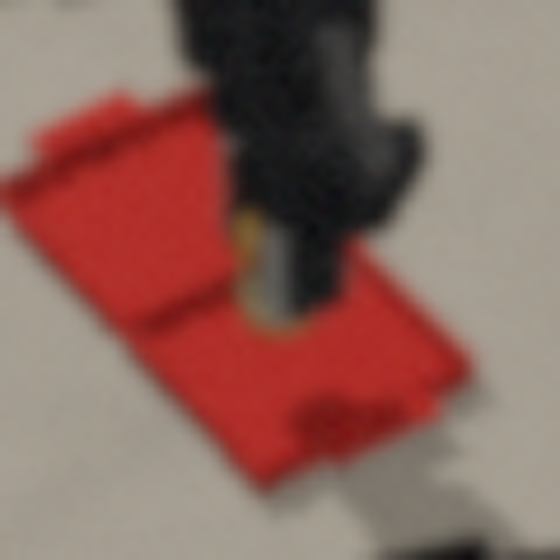

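Amber is upright in the grip at (275,240), over the near red bay. Lowering gently and releasing.

```bash
python3 -m pendant '[[0,0,0.2,0,0,0,-1],[0,0,0.35,0,0,0,-1],[0,0,0.42,0,0,0,-1],[0,0,0.42,0,0,0,-1],[0,0,0.42,0,0,0,-0.2],[0,0,0.42,0,0,0,-0.2],[0,0,0.42,0,0,0,-0.2],[0,0,0,0,0,0,-0.2],[0,0,-1,0,0,0,0],[0,0,-2,0,0,0,0.2]]'
python3 -m pendant '[[0.3,1,-2,0,0,0,0.25],[0.6,2,-2,0,0,0,0.25],[0.9,3,-2,0,0,0,0.25],[1.4,4,-2,0,0,0,0.25],[2,5,-2,0,0,0,0.25],[2.49,6.1,-2,0,0,0,0.25],[2.49,6.1,-2,0,0,0,0.25],[2.49,6.1,-2,0,0,0,0.25],[2.49,6.1,-2,0,0,0,0.25],[2.49,6.1,-2,0,0,0,0.25]]'
python3 chk.py top .556 .038;python3 chk.py side .556 .038; python3 chk.py side .431 .343
```

```text
clock: 22.05
position: [0.5559, 0.0387, 0.1169]
ee_rot: [-0.0, 1.0, -0.0, -0.0]
ft_force: [0.6, 0.8, -0.5]
grip_width: 0.599
grasp_force: 0.0
clock: 23.3
position: [0.4322, 0.3426, 0.2159]
ee_rot: [0.001, 1.0, 0.0, 0.0]
ft_force: [-0.1, -0.4, 0.5]
grip_width: 0.625
grasp_force: 0.0
top 53
[[0.5434 0.0285 0.0171]
 [0.5517 0.0397 0.0344]
 [0.562  0.0475 0.0494]] top mid [0.5538 0.0388 0.0453]
side 117
[[0.5441 0.0273 0.0138]
 [0.5528 0.0326 0.0329]
 [0.5637 0.0414 0.0512]] top mid [0.554  0.036  0.0479]
side 138
[[0.4194 0.3325 0.0138]
 [0.431  0.3397 0.037 ]
 [0.4439 0.3535 0.0601]] top mid [0.4317 0.3441 0.0561]
```

Amber is upright in its bay, top at about 0.049 m. Next the cream bottle, directly below.

```bash
python3 -m pendant '[[0,0,1,0,0,0,0.25],[0,0,2,0,0,0,0.25],[0,0,3,0,0,0,0.25],[0,0,3.7,0,0,0,0.25],[0,0,4.2,0,0,0,0.25],[0,0,4.4,0,0,0,0.25],[0,0,4.4,0,0,0,0.25],[0,0,4.4,0,0,0,0.25],[0,0,4.4,0,0,0,-1],[0,0,4.4,0,0,0,-1]]' 30
python3 -m pendant '[[0,0,0,0,0,0,-1],[0,0,0,0,0,0,-1],[0,0,0,0,0,0,-1],[0,0,0,0,0,0,-1],[0,0,-0.4,0,0,0,-1],[0,0,-0.8,0,0,0,-1],[0,0,-1.2,0,0,0,-1],[0,0,-1.5,0,0,0,-1],[0,0,-1.5,0,0,0,-1],[0,0,-1.5,0,0,0,-1]]'
```

```text
clock: 24.7
position: [0.4319, 0.3441, -0.0033]
ee_rot: [-0.001, 1.0, 0.001, 0.0]
ft_force: [-0.7, -0.7, 5.1]
grip_width: 0.296
grasp_force: 29.2
clock: 25.95
position: [0.4311, 0.3434, 0.0701]
ee_rot: [-0.001, 1.0, -0.0, -0.0]
ft_force: [-0.2, -0.4, -0.1]
grip_width: 0.296
grasp_force: 29.8
```

```bash
python3 -m pendant '[[-0.5,-1,0,0,0,0,-1],[-1,-2,0,0,0,0,-1],[-1.5,-3,0,0,0,0,-1],[-1.9,-4,0,0,0,0,-1],[-2.25,-4.8,0,0,0,0,-1],[-2.25,-4.8,0,0,0,0,-1],[-2.25,-4.8,0.4,0,0,0,-1],[-2.25,-4.8,0.8,0,0,0,-1],[-2.25,-4.8,1,0,0,0,-1],[-2.25,-4.8,1,0,0,0,-1]]'
python3 look.py side .5436 .09 .03 y8 30
```

```text
clock: 27.2
position: [0.5435, 0.1041, 0.02]
ee_rot: [-0.001, 1.0, -0.0, -0.001]
ft_force: [0.1, -0.1, 0.0]
grip_width: 0.296
grasp_force: 29.8
234 201
27.25 [0.5441 0.1041 0.0207] [-0.001  1.    -0.    -0.   ] 0.298 29.8
```

View pics/y8.png

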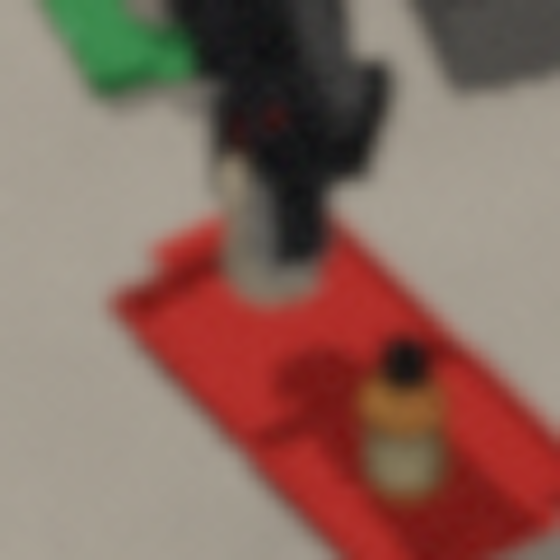

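Cream is held upright at (263,228) and amber stands in its bay at (277,247). Lowering and releasing cream. From the earlier images I'll also check the block's yaw.

```bash
python3 -m pendant '[[0,0,0.2,0,0,0,-1],[0,0,0.35,0,0,0,-1],[0,0,0.42,0,0,0,-1],[0,0,0.42,0,0,0,-1],[0,0,0.42,0,0,0,-0.1],[0,0,0.42,0,0,0,-0.1],[0,0,0.42,0,0,0,-0.1],[0,0,0,0,0,0,-0.1],[0,0,-1,0,0,0,0],[0,0,-2,0,0,0,0.2]]'
python3 chk.py side .5436 .104; python3 chk.py side .430 .0975
python3 - <<'E'
import cv2,numpy as np
a=cv2.imread('pics/top1.png')[252:280,285:313];b=cv2.imread('pics/side1.png')[233:261,208:236]
cv2.imwrite('pics/b.png',cv2.resize(np.hstack([a,b]),None,fx=14,fy=14,interpolation=cv2.INTER_CUBIC))
E
```

```text
clock: 28.5
position: [0.5439, 0.1036, 0.122]
ee_rot: [-0.0, 1.0, -0.0, -0.0]
ft_force: [1.3, 0.6, -0.4]
grip_width: 0.603
grasp_force: 0.0
side 175
[[0.5316 0.0896 0.0148]
 [0.5422 0.0968 0.0404]
 [0.555  0.1103 0.0631]] top mid [0.5445 0.1015 0.0596]
side 96
[[0.4187 0.0839 0.0147]
 [0.4298 0.0933 0.0223]
 [0.4415 0.1091 0.0251]] top mid [0.43   0.0944 0.0217]
```

View pics/b.png

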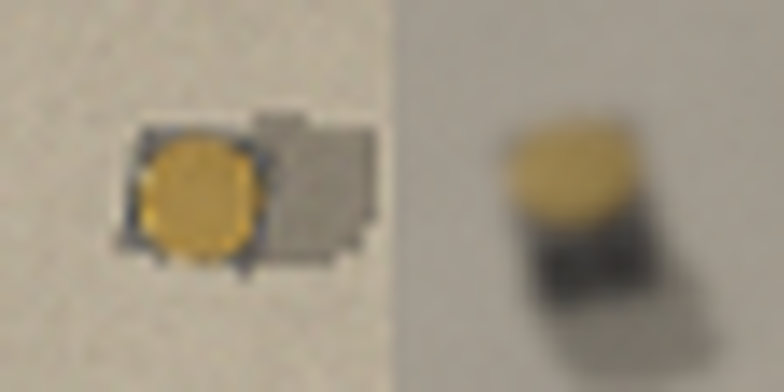

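Cream is upright, top at about 0.061 m. The top view shows the block's edges tilted about −10° in yaw, so I'll turn the gripper to match.

```bash
python3 -m pendant '[[0.7,0,0,0,0,0.6,0.2],[1.5,-0.1,0,0,0,1.25,0.2],[2.27,-0.13,0.3,0,0,1.25,0.2],[2.27,-0.13,0.8,0,0,1.25,0.2],[2.27,-0.13,1.3,0,0,1.25,0.2],[2.27,-0.13,1.6,0,0,1.25,0.2],[2.27,-0.13,1.6,0,0,1.25,0.2],[2.27,-0.13,1.6,0,0,1.25,0.2],[2.27,-0.13,1.6,0,0,1.25,0.2],[2.27,-0.13,1.6,0,0,1.25,0.2]]' 50
```

```text
clock: 29.85
position: [0.4311, 0.0974, 0.0412]
ee_rot: [0.087, 0.996, 0.0, 0.0]
ft_force: [-0.1, 0.1, -0.4]
grip_width: 0.595
grasp_force: 0.0
```

```bash
python3 -m pendant '[[0,0,0.5,0,0,0,0.2],[0,0,0.9,0,0,0,0.2],[0,0,1.12,0,0,0,0.2],[0,0,1.12,0,0,0,0.2],[0,0,1.12,0,0,0,-1],[0,0,1.12,0,0,0,-1],[0,0,1.12,0,0,0,-1],[0,0,1.12,0,0,0,-1],[0,0,1.12,0,0,0,-1],[0,0,1.12,0,0,0,-1]]' 50
```

```text
clock: 31.1
position: [0.4314, 0.0975, -0.0143]
ee_rot: [0.087, 0.996, 0.001, 0.001]
ft_force: [-0.2, -0.1, 5.6]
grip_width: 0.286
grasp_force: 49.3
```

```bash
python3 -m pendant '[[0,0,-0.5,0,0,0,-1],[0,0,-1,0,0,0,-1],[-0.6,-0.6,-1.1,0,0,-0.2,-1],[-1.3,-1.3,-1.1,0,0,-0.42,-1],[-2,-2,-1.1,0,0,-0.42,-1],[-2.6,-2.7,-1.1,0,0,-0.42,-1],[-3.01,-3.15,-1,0,0,-0.42,-1],[-3.01,-3.15,-0.7,0,0,-0.42,-1],[-3.01,-3.15,-0.5,0,0,-0.42,-1],[-3.01,-3.15,-0.5,0,0,-0.42,-1]]'
python3 look.py side .5525 -.0835 .02 b2 30
```

```text
clock: 32.35
position: [0.5508, -0.0826, 0.0089]
ee_rot: [0.057, 0.998, 0.0, -0.001]
ft_force: [-0.2, 0.1, -0.6]
grip_width: 0.288
grasp_force: 49.6
266 253
32.4 [ 0.5513 -0.0828  0.0095] [ 0.057  0.998  0.    -0.   ] 0.288 49.6
```

View pics/b2.png

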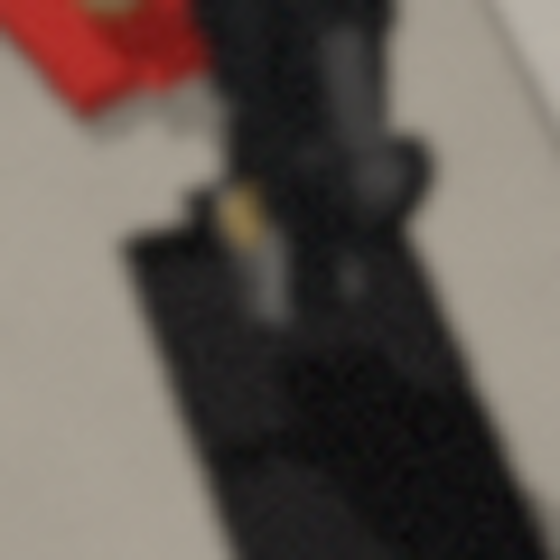

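The block is held upright (brass seat at about (292,276)) above the far bay of the black tray. Lowering, releasing and retreating up and back.

```bash
python3 -m pendant '[[0,0,0.2,0,0,0,-1],[0,0,0.35,0,0,0,-1],[0,0,0.42,0,0,0,-1],[0,0,0.42,0,0,0,-1],[0,0,0.42,0,0,0,-0.15],[0,0,0.42,0,0,0,-0.15],[0,0,0.42,0,0,0,-0.15],[0,0,0.2,0,0,0,-0.15],[0,0,-1,0,0,0,-0.15],[0,0,-2,0,0,0,0]]'
python3 -m pendant '[[0,0,-1,0,0,0,0],[0,0,-2,0,0,0,0],[0.5,-0.8,-2.5,0,0,0,0],[0.9,-1.6,-2.5,0,0,0,0],[1.3,-2.4,-2.5,0,0,0,0],[1.7,-3.2,-2.5,0,0,0,0],[2,-4,-2.5,0,0,0,0],[2,-4.5,-2.5,0,0,0,0],[2,-4.5,-2.5,0,0,0,0],[2,-4.5,-2.5,0,0,0,0]]'
python3 chk.py side .5515 -.083; python3 chk.py side .56 .315;python3 chk.py side .562 .25; python3 chk.py side .555 .038; python3 chk.py side .544 .103
python3 look.py side .53 .1 .02 end 130
```

```text
clock: 33.65
position: [0.5519, -0.0843, 0.1123]
ee_rot: [0.058, 0.998, -0.0, 0.0]
ft_force: [1.1, -0.6, 0.4]
grip_width: 0.497
grasp_force: 0.0
clock: 34.9
position: [0.4268, -0.2954, 0.2349]
ee_rot: [0.057, 0.998, 0.0, 0.0]
ft_force: [-0.9, -0.5, -0.4]
grip_width: 0.5
grasp_force: 0.0
side 77
[[ 0.5456 -0.098   0.0139]
 [ 0.5548 -0.091   0.0249]
 [ 0.5627 -0.0734  0.0286]] top mid [ 0.5546 -0.0882  0.0245]
side 0
side 0
side 0
side 0
128 103
35.2 [ 0.4269 -0.2955  0.2347] [0.057 0.998 0.    0.   ] 0.502 0.0
```

View pics/end.png

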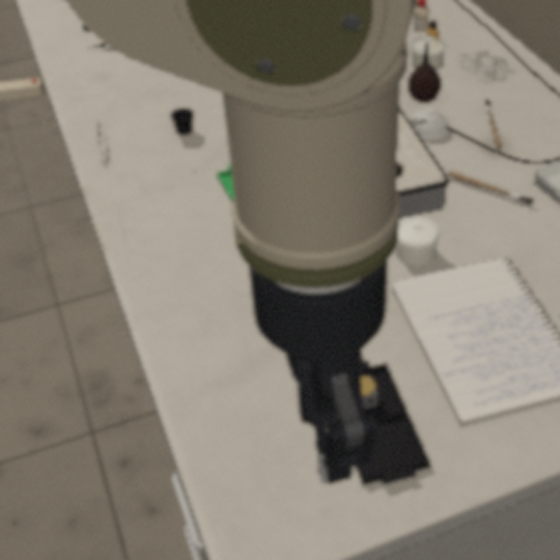

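The block stands in its bay, and the loupe and jar are in place. The arm hides the other trays from the side, so I'll check those from the top camera.

```bash
for p in ".56 .315" ".562 .25" ".555 .038" ".544 .103" ".516 .482" ".70 .10"; do python3 chk.py top $p; done; python3 -c "
from h import *
c,_=manip.camera('top');cv2.imwrite('pics/tend.png',cv2.resize(c[190:290,150:420,::-1],(797,295),interpolation=cv2.INTER_CUBIC))"
```

```text
top 69
[[0.5483 0.3034 0.0158]
 [0.5599 0.3143 0.0198]
 [0.5715 0.326  0.0251]] top mid [0.5596 0.3144 0.0202]
top 69
[[0.5502 0.2392 0.0146]
 [0.5622 0.2499 0.0199]
 [0.574  0.2615 0.0247]] top mid [0.5619 0.2498 0.0203]
top 54
[[0.5433 0.0287 0.0184]
 [0.5516 0.0399 0.0352]
 [0.5615 0.0476 0.0495]] top mid [0.5538 0.0385 0.046 ]
top 84
[[0.5305 0.0921 0.0192]
 [0.5411 0.1039 0.0413]
 [0.5554 0.115  0.0628]] top mid [0.543  0.103  0.0588]
top 66
[[0.4997 0.4609 0.0131]
 [0.5164 0.4853 0.0242]
 [0.5305 0.4946 0.0289]] top mid [0.5164 0.4812 0.0249]
top 269
[[0.6789 0.0776 0.0153]
 [0.6994 0.1001 0.0378]
 [0.7226 0.1225 0.0476]] top mid [0.7026 0.0985 0.0409]
```

View pics/tend.png

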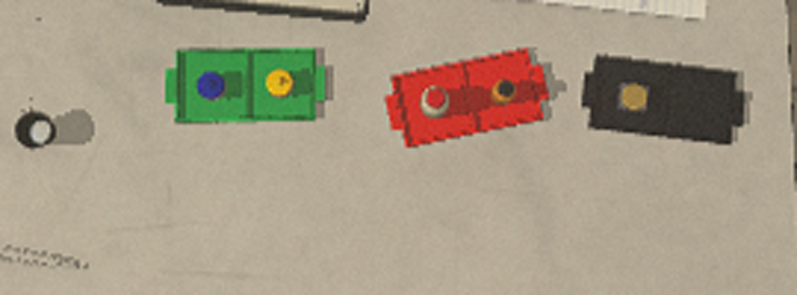

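All five stand upright, one to a bay, in the right trays. The loupe and jar are unmoved.

```bash
python3 -c "
from workcell import manip
print(manip.hand_in())"
```

```text
the job is handed in; nothing more can be done
None
```

I sorted all five supplies into their trays, each upright in its own bay with the loupe and jar unmoved, and handed the job in at about 36 s; no verdict came back.

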